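# Free the sagging bolt of the mould cage and hold its gate ajar

## Task

Move the small jar that stands in front of the mould cage's gate out of the way and stand it wholly on the round cork trivet; then take the bolt's upright knob, lift the sagging bolt so that its hooked end clears the keeper's bent-up lip while you pull it back out of the keeper, and swing the gate towards you until its free edge stands roughly 10 cm out. The gate springs shut by itself, so finish still gripping the knob and holding the gate still and ajar; leave the other things on the bench undisturbed.

Things in the scene. Friction and masses are not known exactly. Their poses are not given: they have to be found in the camera images.
- cage: Fixed cage of steel bars, 290 mm wide (y), 240 deep, 120 high. Origin on the table below mid-gate; own x points into the cage, y along the shut gate to its hinge, z up. Gate at x = 0: hinge at y = +110 mm, free edge at y = -95, 14 mm thick, 35 to 120 mm above the table. Keeper post at y = -130; on it the keeper, a steel hoop 32 mm wide (x), its top 204 mm above the table.
- gate_hinge (a point): Point on the gate's vertical hinge axis, 120 mm above the table; axes as cage.
- gate (a joint): Opening angle of the gate (rad), 0 shut to 1.3; it swings about the hinge towards cage -x (the free edge, 205 mm from the hinge, moves 98 mm at 0.5 rad). A spring closes it: about 0.16 N m when shut, 0.56 N m at 0.5 rad.
- barrel (a joint): Lift angle (rad) of the bolt's barrel about its one screw, a level pivot across the gate, 60 mm from the hinge along the gate, 165 mm above the table. 0 = hanging 0.09 rad below level towards the keeper (gravity takes it there), 0.20 = highest. With the bolt home the hook clears the lip at about 0.11 rad: knob raised about 12 mm; 22 mm is the most.
- bolt (a joint): How far (m) the bolt is pulled back along its rod, from keeper towards hinge: 0 = home; -0.008 to 0.045. Stays where left (about 1.5 N of friction). Hanging, its hook catches the lip after some 5 mm; beyond 0.026 the hook is past the lip, from 0.030 the bolt is free of the keeper and may be lowered. The rod in the keeper keeps the gate shut.
- bolt_knob (a point): Centre of the bolt's knob: upright steel cylinder 20 mm in diameter, 30 high, on an 8 mm stem on the rod; centre 45 mm above the rod axis, 110 mm from the pivot along the rod when home, about 200 mm above the table, free on all sides. Axes: x across the gate (into the cage when shut), y along the rod to the hinge, z up the knob; turns with the gate, tilts with the barrel.
- bolt_end (a point): Underside of the hook at the bolt's keeper end: a block 12 mm long that hangs to 22 mm below the rod axis, 184 mm from the pivot when home.
- keeper_lip (a point): Top edge, at mid-width, of the keeper's bent-up lip, about 145 mm above the table: a plate 22 mm wide across the bolt and 4 mm thick, between the gate and the hook. The hook hangs about 19 mm lower than this edge on the far side.
- jar_center (a point): Centre (half-way up) of the small white jar with steel lid, 52 mm in diameter, 110 mm high, about 0.35 kg, standing in front of the gate in the way of its swing.
- trivet_top (a point): Centre of the top face of the round cork trivet, 130 mm in diameter, 8 mm thick, fixed flat on the table, to the left or right of the robot's midline (the clear mould tray lies on the other side).
- tall_jar: Bystander: taller white jar, 72 mm in diameter, 150 mm high; origin at its underside.
- pan: Bystander: steel pan, 150 mm in diameter, 100 mm high; origin at its underside.
- beaker: Bystander: steel beaker, 70 mm in diameter, 80 mm high; origin at its underside.
- spatula: Bystander: black-handled spatula lying on the table, some 0.25 m long.
- praline0: Bystander: dark praline, 33 mm in diameter, 20 mm high; origin at its underside.
- praline1: Bystander: dark praline, 33 mm in diameter, 20 mm high; origin at its underside.
- praline2: Bystander: dark praline, 33 mm in diameter, 20 mm high; origin at its underside.

How it is judged:
By the outcome, as a careful person would: the job done as asked, in the order asked, and still so for the second after the job is handed in, while the arm keeps its last pose, push and grip.
It also fails if it takes over 51 s, if anything falls off the work surface, if the arm or the gripper's body presses on something with over 40 N, if the wrist force passes 120 N, or if a joint passes its speed limit or range.

## Robot

A 6-joint arm with a two-finger parallel gripper is mounted at the origin on the work surface. World frame = base frame: x ahead of the robot, y to its left, z up, the work surface at z = 0. Lengths are in m, angles in rad, forces in N, time in s.
With the tool pointing down it reaches from about 0.4 to 0.825 m from the base axis. Payload 7 kg.
Tool frame: the origin (TCP) lies at the centre of the arm's flange, where the gripper is bolted on; the fingertips stand 178 mm ahead of it and the grasp point (between the pads) lies 159 mm ahead of it (arm.tip_reach is the distance from the TCP to the fingertips, in m); z points along the fingers, y is the direction in which the jaws open and shut (so a half turn about z gives the same grasp; the last joint's range is limited). The gripper opens to 88 mm and grips with 3 to 60 N. Pads are 19 mm wide; open, the fingers measure 130 mm over their backs; the gripper's body (78 mm by 193 mm) begins 47 mm behind the grasp point.
Start: joints at [1.591, 0.359, 0.012, 0, -1.224, -0.288], TCP at [0.179, 0.651, 0.405] pointing down, gripper open.
Joint ranges: [-3.07, 3.07], [-1.43, 2.12], [-1.02, 1.25], [-3.03, 1.67], [-3.05, -0], [-3.03, 3.03]. Speed limits (rad/s): [2.39, 2.39, 3.01, 3.14, 3.14, 3.14].

## Interface

Orientations are given as [roll, pitch, yaw] about the fixed x, y, z axes, in that order (R = Rz(yaw) Ry(pitch) Rx(roll)).
In Python, from station import arm gives the robot as it stands.
- The arm moves only by the shell command python3 -m inch 'ROWS' [OPENING] [FORCE]. ROWS is JSON, a list that holds one entry, the list of rows, each a list of 6 numbers: the shift along the world's x, y, z in units of 200 mm (1.0 is 200 mm), then the turn, a rotation vector about the world's x, y, z in units of 180 degrees (1.0 is 180 degrees). A call has 1 to 8 rows; each row is the pose to reach, as a shift and turn from the pose commanded when the call began, turning the shorter way round; what a row does not reach only later rows make up. A row lasts 1/8 s, in which the tool goes at most 62.5 mm and 10.7 degrees, less where a joint would pass 70% of its speed; a pose out of reach is approached as far as the arm can. A call with a number of a shift or a turn outside -1 to 1 is refused whole. A call with a gripper value outside its range is refused whole. OPENING is the finger opening in mm, from 0 to 87.6, set as the call begins (- or left out, the last holds). The fingers move at their own pace and stop on an object; FORCE is the grip in N (left out, the last holds). Time passes only in rows, so rows that repeat a pose let the fingers close. It gives the time, the measured TCP pose, the force and the opening at its end, in the units of the state.
- arm.get_state(): the state, without advancing time (a new reading comes with each control period).
- arm.grab_frame(name): name is "side" or "top"; returns the picture (480x640x3 uint8, blue, green, red); there is no depth.
- arm.camera_params(name): a dict with "vertical_fov" (degrees; the focal length in pixels is half the picture's height over the tangent of half this angle, whatever the lens; pixels are square), "cx", "cy" (the principal point, pixels), "pose" (4x4, takes a point from camera to world coordinates). Camera axes: x right, y down, z forward; pixel columns grow to the right and rows downward; lengths in m; the calibration is good to about 2 mm. A picture is of the moment at which its call begins. camera_params takes no time and is no camera call.
- arm.job_done(): hands the job in, once; it reports no verdict.
Trained networks look in the newest picture that a camera, given by its name, has taken for a name from the list of things; names that differ only in an ending like _2 or _b are one class to them, and where a whole thing is asked for, a point or a joint stands for the part that bears it (a point fixed in the world has none). Each returns a list of dicts, best first, with "score" (0 to 1); they miss things now and then, are a little off and sometimes report something else, mostly with a low value. They report only what shows in the picture. A call takes as long as a camera call.
- arm.search_frame(target, camera): "box" ([left, top, right, bottom] in pixels, round what is visible of it).
- arm.regions_of(target, camera): "region" (480x640 bool, what is visible of it) and "box" ([left, top, right, bottom] in pixels, round what is visible of it).
The state is a dict: "t": time; "q": joint angles; "qd": joint speeds; "joint_efforts": joint torques, N m; "eef_pos": TCP position; "ee_rot": TCP orientation; "force": force on the tool from outside, world axes, zero at the start; "moment": the same for the moment, N m; "width": finger opening in m.
Only numpy, scipy, OpenCV 4.12 (cv2) and the standard library are available. Lean on these libraries where they do the work, as an engineer would, in place of code of your own. Each camera call takes 0.05 s, during which the arm holds its last target.

## Working session

There is one attempt and no reset: what is moved stays moved. The work goes in short steps, Python scripts to look and compute and a shell command to move; the robot and the scene stay as the last step left them, time stands still between calls to the robot, and variables do not carry over. Pictures are saved under pics/ and viewed, and the job is handed in when it is done.

```bash
ls; mkdir -p pics; python3 - <<'E'
from station import arm
import cv2
for n in("side","top"):
    cv2.imwrite(f"pics/{n}0.png",arm.grab_frame(n)); print(n,arm.camera_params(n))
print(arm.get_state())
E
```

```text
pics
side {'vertical_fov': 49.6983139306084, 'cx': 307.3662542469777, 'cy': 233.58886810318478, 'pose': array([[ 0.9893257 , -0.10502142,  0.1010206 ,  0.38158352],
       [-0.14535707, -0.76020222,  0.6332171 , -0.95245949],
       [ 0.01029472, -0.64114201, -0.7673532 ,  1.3024516 ],
       [ 0.        ,  0.        ,  0.        ,  1.        ]])}
top {'vertical_fov': 50.29512321875156, 'cx': 328.5368050221999, 'cy': 234.60964233334514, 'pose': array([[-0.00876867, -0.987722  ,  0.15597554,  0.3530102 ],
       [-0.99993422,  0.0098145 ,  0.00593621, -0.02906342],
       [-0.00739415, -0.15591323, -0.98774308,  1.34502458],
       [ 0.        ,  0.        ,  0.        ,  1.        ]])}
{'t': 0.1, 'q': array([ 1.59109716e+00,  3.59317853e-01,  1.11652765e-02, -3.08752414e-04,
       -1.22411064e+00, -2.88115683e-01]), 'qd': array([ 0.00010575, -0.00145163,  0.00186644,  0.0010487 ,  0.00109058,
       -0.00117199]), 'joint_efforts': array([-1.44786747e-03, -5.84162128e+01,  2.93752402e+01,  7.01555774e+00,
        1.01444384e-02, -4.80595770e-05]), 'eef_pos': array([0.17856835, 0.65077562, 0.40382091]), 'ee_rot': array([ 3.14010375e+00, -1.38548226e-04, -2.67919869e-01]), 'force': array([-0.26125095,  0.250579  , -0.22701083]), 'moment': array([-0.02200539,  0.00727251,  0.01098954]), 'width': 0.08753734790064552}
```

View pics/side0.png

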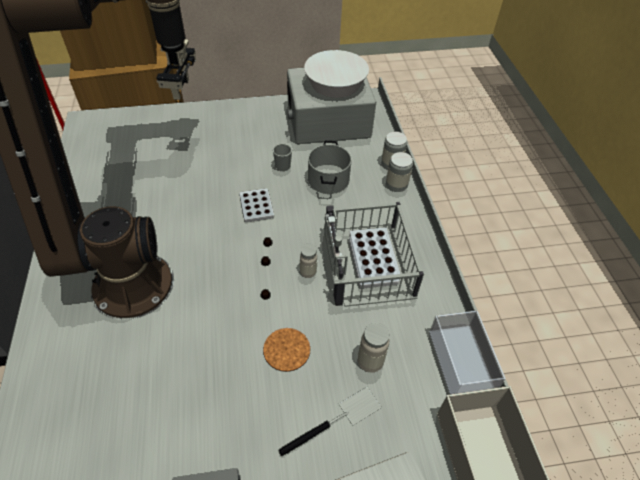

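View pics/top0.png

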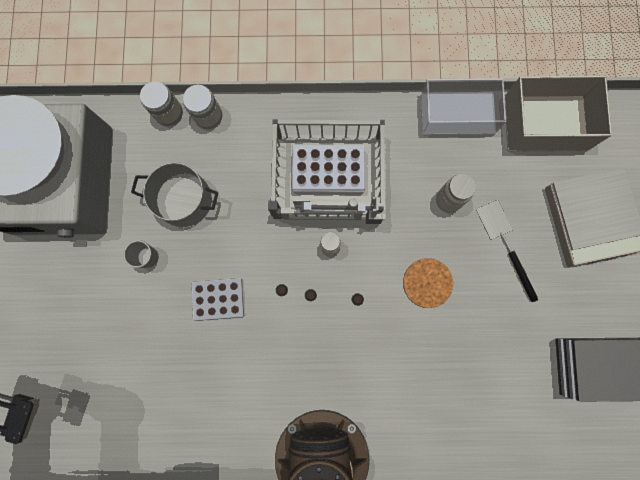

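```bash
python3 - <<'E'
from station import arm
for n in("side","top"):
  for t in("jar_center","trivet_top","bolt_knob","bolt_end","keeper_lip","gate_hinge","tall_jar"):
    r=arm.search_frame(t,n)
    print(n,t,[(round(float(d['score']),2),[round(float(v),1) for v in d['box']]) for d in r[:3]])
E
```

```text
side jar_center [(0.92, [297.8, 244.2, 313.2, 277.9])]
side trivet_top [(0.56, [260.7, 329.7, 308.6, 374.6])]
side bolt_knob [(0.71, [330.9, 211.7, 342.6, 280.4])]
side bolt_end [(0.52, [333.2, 224.8, 340.9, 279.1])]
side keeper_lip [(0.69, [324.6, 200.2, 423.3, 305.9]), (0.33, [274.9, 141.1, 294.0, 172.0])]
side gate_hinge [(0.6, [325.3, 199.7, 426.2, 309.7])]
side tall_jar [(0.89, [354.9, 322.8, 390.8, 374.1]), (0.24, [328.3, 212.7, 343.5, 276.6]), (0.17, [328.8, 213.3, 343.9, 279.1])]
top jar_center [(0.86, [318.1, 230.8, 342.3, 254.5])]
top trivet_top [(0.94, [402.6, 258.2, 451.0, 308.3])]
top bolt_knob [(0.74, [296.2, 202.1, 384.5, 209.4]), (0.47, [277.4, 199.4, 383.5, 219.0])]
top bolt_end [(0.61, [293.4, 194.4, 380.5, 209.7])]
top keeper_lip [(0.87, [271.2, 120.3, 385.2, 223.5]), (0.2, [297.5, 199.0, 383.8, 211.8])]
top gate_hinge [(0.77, [266.4, 118.6, 384.2, 224.4]), (0.22, [305.3, 291.7, 321.6, 300.0])]
top tall_jar [(0.93, [436.8, 174.4, 475.2, 213.5]), (0.68, [306.9, 293.8, 321.8, 299.2])]
```

```bash
python3 - <<'E'
import cv2
a=cv2.imread('pics/side0.png')[195:315,290:430]; cv2.imwrite('pics/sc.png',cv2.resize(a,None,fx=5,fy=5,interpolation=cv2.INTER_CUBIC))
a=cv2.imread('pics/top0.png')[180:265,262:395]; cv2.imwrite('pics/tc.png',cv2.resize(a,None,fx=6,fy=6,interpolation=cv2.INTER_CUBIC))
E
```

```text
(no output)
```

View pics/sc.png

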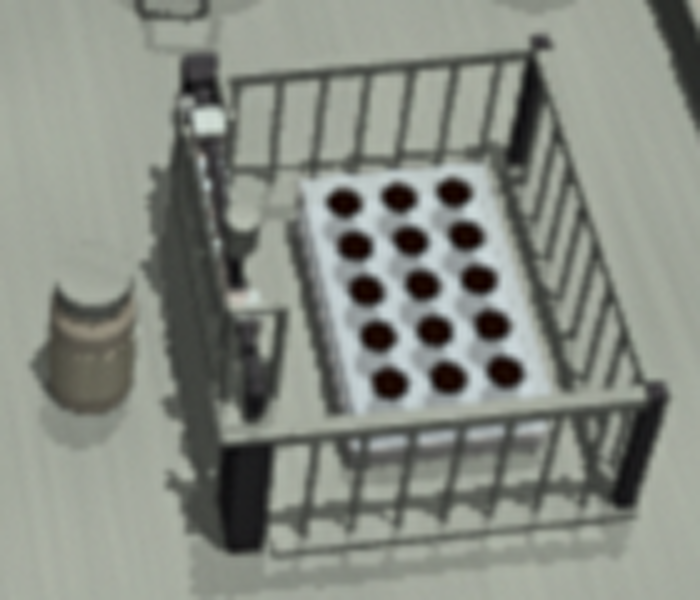

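View pics/tc.png

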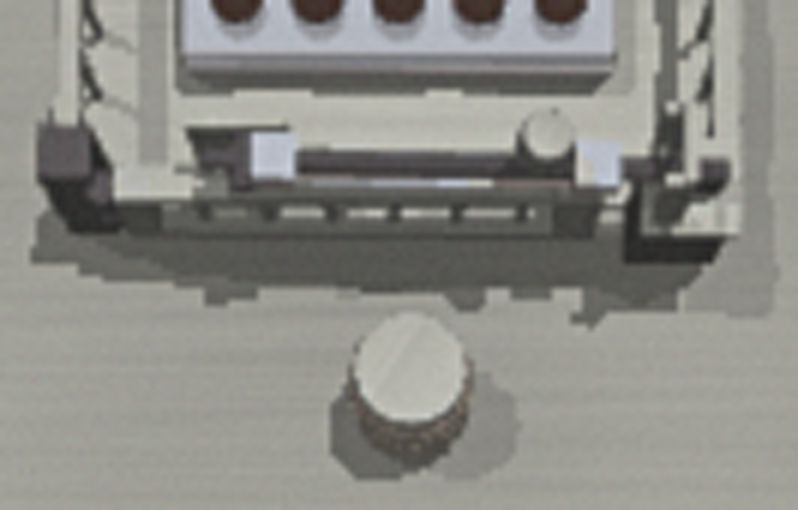

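```bash
cat > h.py <<'E'
import numpy as np
from station import arm
def ray(n,u,v):
    c=arm.camera_params(n);f=240/np.tan(np.radians(c['vertical_fov'])/2);P=c['pose']
    d=P[:3,:3]@np.array([(u-c['cx'])/f,(v-c['cy'])/f,1]);return P[:3,3],d
def atz(n,u,v,z):
    o,d=ray(n,u,v);return (o+d*(z-o[2])/d[2]).round(4)
def tri(a,b):
    o1,d1=ray('side',*a);o2,d2=ray('top',*b);d1=d1/np.linalg.norm(d1);d2=d2/np.linalg.norm(d2)
    A=np.stack([d1,-d2],1);s=np.linalg.lstsq(A,o2-o1,rcond=None)[0]
    p,q=o1+d1*s[0],o2+d2*s[1];return ((p+q)/2).round(4),round(float(np.linalg.norm(p-q)),4)
def proj(n,p):
    c=arm.camera_params(n);f=240/np.tan(np.radians(c['vertical_fov'])/2);P=c['pose']
    x=P[:3,:3].T@(np.array(p)-P[:3,3]);return (f*x[0]/x[2]+c['cx'],f*x[1]/x[2]+c['cy'])
E
python3 - <<'E'
from h import *
T=lambda x,y:(262+x/6-.4,180+y/6-.4)
S=lambda x,y:(290+x/5-.4,195+y/5-.4)
print('jar lid top',atz('top',*T(411,368),.11),'side',atz('side',*S(93,275),.11))
print('jar tri',tri(S(93,275),T(411,368)))
print('knob top', atz('top',*T(548,132),.215), atz('side',*S(245,190),.215),tri(S(245,190),T(548,132)))
print('pivot block top',tri(S(208,122),T(272,155)),'keeper',tri(S(243,297),T(600,162)))
for n in 'side','top':
  for r in arm.regions_of('trivet_top',n)[:1]:
    ys,xs=np.nonzero(r['region']);print('trivet',n,atz(n,xs.mean(),ys.mean(),.008),len(xs))
for z in (.12,.13,.2):
  print('posts',atz('top',*T(62,138),z),atz('top',*T(706,175),z), 'back',atz('top',275.5,122.5,z),atz('top',381.5,122,z))
for i,(u,v) in enumerate([(281.5,290),(310.5,295),(357.5,299.5)]): print('pral',atz('top',u,v,.02))
print('talljar',atz('top',461,187,.15))
E
```

```text
jar lid top [ 0.5324 -0.0253  0.11  ] side [ 0.5321 -0.0291  0.11  ]
jar tri (array([ 0.5329, -0.0253,  0.1051]), 0.0003)
knob top [ 0.6064 -0.0781  0.215 ] [ 0.6101 -0.0633  0.215 ] (array([ 0.6046, -0.0773,  0.2317]), 0.0038)
pivot block top (array([0.6082, 0.0282, 0.1692]), 0.0008) keeper (array([ 0.6048, -0.1003,  0.1675]), 0.0001)
trivet side [ 0.435  -0.2851  0.008 ] 1651
trivet top [ 0.4351 -0.2783  0.008 ] 1997
posts [0.6273 0.1164 0.12  ] [ 0.6092 -0.1462  0.12  ] back [0.8332 0.1092 0.12  ] [ 0.8314 -0.1572  0.12  ]
posts [0.6251 0.1152 0.13  ] [ 0.6071 -0.1453  0.13  ] back [0.8293 0.108  0.13  ] [ 0.8275 -0.1562  0.13  ]
posts [0.6094 0.1069 0.2   ] [ 0.5924 -0.1386  0.2   ] back [0.8018 0.1001 0.2   ] [ 0.8002 -0.1488  0.2   ]
pral [0.4187 0.1016 0.02  ]
pral [0.4052 0.0268 0.02  ]
pral [ 0.3926 -0.0941  0.02  ]
talljar [ 0.6541 -0.3404  0.15  ]
```

```bash
python3 - <<'E'
from h import *
import cv2
for n,(x0,y0,w,h),k in(('side',(318,200,40,100),6),('top',(262,180,133,50),6)):
    a=cv2.resize(cv2.imread(f'pics/{n}0.png')[y0:y0+h,x0:x0+w],None,fx=k,fy=k,interpolation=cv2.INTER_CUBIC)
    def dot(p,c):
        u,v=proj(n,p);cv2.circle(a,(int((u-x0+.5)*k),int((v-y0+.5)*k)),2,c,-1)
    kx,ky=.606,-.079
    for z,c in((.215,(0,0,255)),(.185,(0,255,255))):
        for t in np.linspace(0,6.28,13)[:-1]: dot((kx+.01*np.cos(t),ky+.01*np.sin(t),z),c)
    # gate corners guess
    for p in ((kx,ky+.110+.06,.12),(kx,ky+.06-.095,.12),(kx,ky+.06-.13,.204),(kx,ky+.11,.165)): dot(p,(0,255,0))
    cv2.imwrite(f'pics/o_{n}.png',a)
E
```

```text
(no output)
```

View pics/o_side.png

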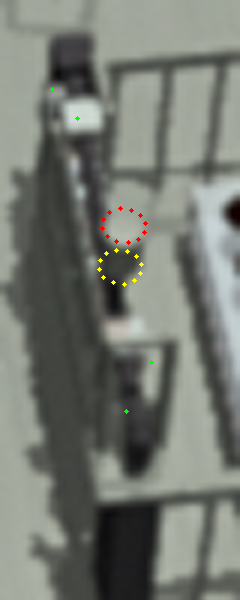

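View pics/o_top.png

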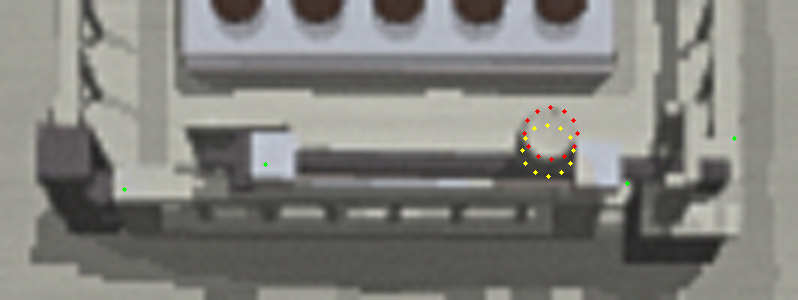

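```bash
python3 -m inch '[[[0.11,-0.21,0,0,0,0.005],[0.22,-0.42,0,0,0,0.01],[0.33,-0.63,0,0,0,0.015],[0.44,-0.846,0,0,0,0.021]]]' 80
python3 -m inch '[[[0.11,-0.21,0,0,0,0.005],[0.22,-0.42,0,0,0,0.01],[0.33,-0.63,0,0,0,0.015],[0.44,-0.846,0,0,0,0.021]]]'
python3 -m inch '[[[0.11,-0.21,0,0,0,0.005],[0.22,-0.42,0,0,0,0.01],[0.33,-0.63,0,0,0,0.015],[0.44,-0.846,0,0,0,0.021]]]'
python3 -m inch '[[[0.11,-0.21,0,0,0,0.005],[0.22,-0.42,0,0,0,0.01],[0.33,-0.63,0,0,0,0.015],[0.44,-0.846,0,0,0,0.021],[0.44,-0.846,0,0,0,0.021]]]'
```

```text
t: 1.4
eef_pos: [0.2671, 0.4803, 0.4048]
ee_rot: [-3.141, -0.0, -0.201]
force: [0.5, 0.7, 0.3]
width: 0.0801
t: 1.9
eef_pos: [0.3551, 0.3111, 0.405]
ee_rot: [-3.141, -0.0, -0.135]
force: [0.4, 0.2, -0.1]
width: 0.0801
t: 2.4
eef_pos: [0.4431, 0.1419, 0.4051]
ee_rot: [-3.141, -0.001, -0.069]
force: [1.3, 0.2, 0.5]
width: 0.08
t: 3.02
eef_pos: [0.5315, -0.0283, 0.4043]
ee_rot: [3.141, 0.001, -0.008]
force: [-0.6, 0.6, -0.6]
width: 0.0801
```

```bash
python3 -m inch '[[[0.005,0.005,-0.2,0,0,0],[0.005,0.005,-0.4,0,0,0],[0.005,0.005,-0.6,0,0,0],[0.005,0.005,-0.75,0,0,0],[0.005,0.005,-0.8,0,0,0]]]'
python3 -m inch '[[[0,0,0,0,0,0],[0,0,0,0,0,0],[0,0,0,0,0,0],[0,0,0,0,0,0],[0,0,0,0,0,0]]]' 40 25
```

```text
t: 3.65
eef_pos: [0.5309, -0.0245, 0.2432]
ee_rot: [3.141, 0.003, -0.004]
force: [0.2, -0.9, 0.0]
width: 0.0801
t: 4.28
eef_pos: [0.5321, -0.0249, 0.2456]
ee_rot: [-3.141, -0.002, -0.004]
force: [-0.8, -0.3, 5.4]
width: 0.0509
```

```bash
python3 -m inch '[[[0,0,0.1,0,0,0],[0,0,0.25,0,0,0],[0,0,0.4,0,0,0],[-0.08,-0.2,0.45,0,0,0],[-0.16,-0.42,0.45,0,0,0],[-0.24,-0.64,0.45,0,0,0]]]'
python3 -m inch '[[[-0.08,-0.21,0,0,0,0],[-0.16,-0.42,0,0,0,0],[-0.22,-0.58,0,0,0,0],[-0.245,-0.64,0,0,0,0],[-0.245,-0.64,0,0,0,0]]]'
python3 - <<'E'
from station import arm
import cv2
for n in("side","top"):
    cv2.imwrite(f"pics/{n}1.png",arm.grab_frame(n)[200:400,200:520])
E
```

```text
t: 5.03
eef_pos: [0.4826, -0.1538, 0.3345]
ee_rot: [-3.141, 0.0, -0.003]
force: [0.1, -0.9, -4.4]
width: 0.0509
t: 5.65
eef_pos: [0.4341, -0.2813, 0.3342]
ee_rot: [-3.141, 0.001, -0.006]
force: [-0.4, -0.3, -3.1]
width: 0.0508
```

View pics/side1.png

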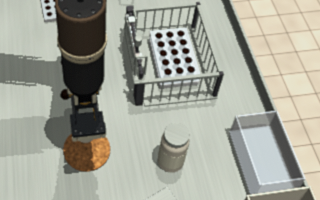

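View pics/top1.png

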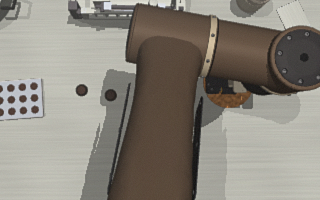

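```bash
python3 -m inch '[[[0.005,0,-0.12,0,0,0],[0.005,0,-0.25,0,0,0],[0.005,0,-0.34,0,0,0],[0.005,0,-0.38,0,0,0],[0.005,0,-0.395,0,0,0],[0.005,0,-0.4,0,0,0]]]'
python3 -m inch '[[[0,0,-0.01,0,0,0],[0,0,-0.015,0,0,0]]]'
```

```text
t: 6.5
eef_pos: [0.436, -0.2807, 0.2551]
ee_rot: [3.141, -0.001, -0.003]
force: [-0.9, 0.7, -2.8]
width: 0.0505
t: 6.75
eef_pos: [0.4363, -0.2811, 0.2535]
ee_rot: [3.141, -0.002, -0.003]
force: [-4.5, 4.2, 17.7]
width: 0.0509
```

```bash
python3 -m inch '[[[0,0,0.005,0,0,0],[0,0,0.008,0,0,0],[0,0,0.008,0,0,0],[0,0,0.008,0,0,0],[0,0,0.008,0,0,0]]]' 80 20
python3 -m inch '[[[0,0,0.15,0,0,0],[0,0,0.35,0,0,0],[0,0,0.55,0,0,0],[0,0,0.75,0,0,0],[0,0,0.8,0,0,0]]]'
```

```text
t: 7.38
eef_pos: [0.4356, -0.2809, 0.2532]
ee_rot: [-3.142, 0.0, -0.004]
force: [0.5, -0.7, 0.5]
width: 0.0799
t: 8.0
eef_pos: [0.436, -0.2811, 0.4161]
ee_rot: [3.14, -0.004, -0.004]
force: [1.1, 0.8, -0.3]
width: 0.0801
```

```bash
python3 -m inch '[[[0.08,0.1,0,0,0,-0.05],[0.16,0.2,0,0,0,-0.1],[0.25,0.3,0,0,0,-0.15],[0.33,0.4,0,0,0,-0.2],[0.42,0.51,0,0,0,-0.254]]]' 60
python3 -m inch '[[[0.08,0.1,0,0,0,-0.05],[0.16,0.2,0,0,0,-0.1],[0.25,0.3,0,0,0,-0.15],[0.33,0.4,0,0,0,-0.2],[0.425,0.503,0,0,0,-0.254],[0.425,0.503,0,0,0,-0.254]]]'
python3 - <<'E'
from station import arm
import cv2
for n in("side","top"):
    cv2.imwrite(f"pics/{n}2.png",cv2.resize(arm.grab_frame(n)[180:380,240:460],None,fx=3,fy=3,interpolation=cv2.INTER_CUBIC))
E
```

```text
t: 8.62
eef_pos: [0.5199, -0.1782, 0.4124]
ee_rot: [3.141, 0.001, -0.808]
force: [0.9, -0.0, 0.4]
width: 0.0599
t: 9.38
eef_pos: [0.6055, -0.0771, 0.4117]
ee_rot: [3.14, -0.0, -1.6]
force: [-0.0, 0.1, -0.4]
width: 0.0598
```

View pics/side2.png

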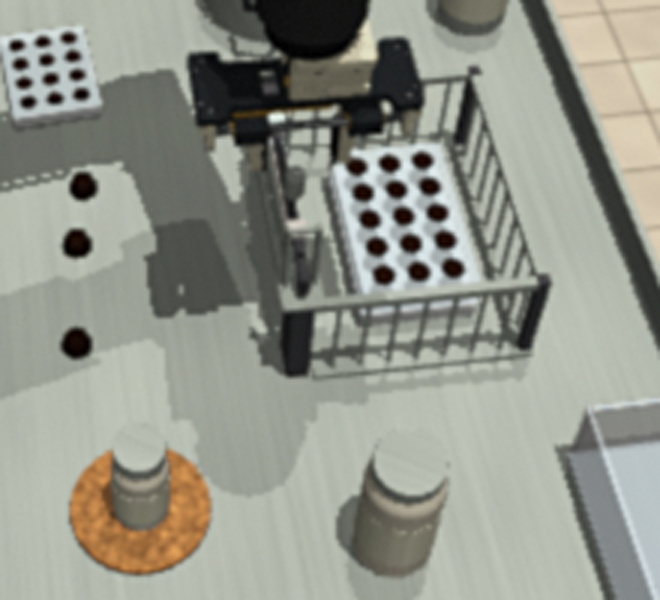

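View pics/top2.png

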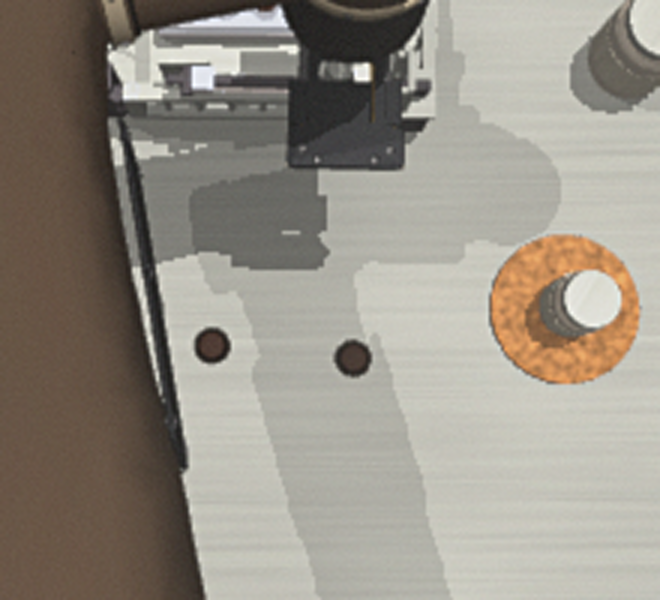

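```bash
python3 -m inch '[[[0,-0.005,-0.1,0,0,0],[0,-0.005,-0.2,0,0,0],[0,-0.005,-0.26,0,0,0],[0,-0.005,-0.27,0,0,0]]]'
python3 -m inch '[[[0,0,0,0,0,0],[0,0,0,0,0,0],[0,0,0,0,0,0],[0,0,0,0,0,0],[0,0,0,0,0,0],[0,0,0,0,0,0]]]' 5 40
```

```text
t: 9.98
eef_pos: [0.6042, -0.0797, 0.3586]
ee_rot: [3.14, -0.0, -1.6]
force: [0.2, -0.4, -0.2]
width: 0.06
t: 10.72
eef_pos: [0.6047, -0.0793, 0.3594]
ee_rot: [-3.141, 0.0, -1.6]
force: [0.3, 0.1, 1.2]
width: 0.0194
```

```bash
python3 -m inch '[[[0,0.008,0.02,0,0,0],[0,0.016,0.04,0,0,0],[0.001,0.024,0.06,0,0,0],[0.001,0.03,0.08,0,0,0],[0.001,0.035,0.09,0,0,0],[0.001,0.035,0.09,0,0,0]]]'
python3 - <<'E'
from h import *
import cv2
s=arm.get_state();print(s['force'],s['moment'],s['width'])
cv2.imwrite("pics/side3.png",cv2.resize(arm.grab_frame("side")[190:310,290:430],None,fx=5,fy=5,interpolation=cv2.INTER_CUBIC))
E
```

```text
t: 11.48
eef_pos: [0.6047, -0.0721, 0.3773]
ee_rot: [3.141, 0.0, -1.6]
force: [1.0, 1.3, -6.1]
width: 0.0193
[ 1.02780183  1.29976646 -6.08476321] [ 0.15085184 -0.25676948 -0.02739023] 0.019279645502767805
```

View pics/side3.png

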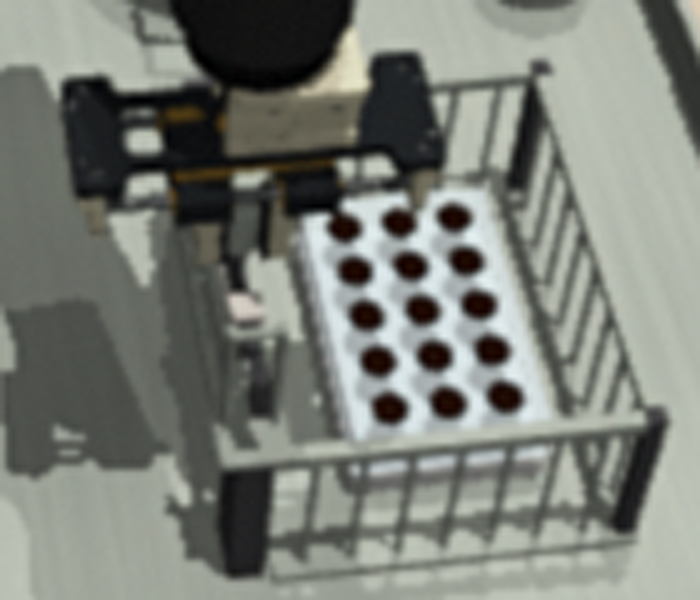

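```bash
python3 -m inch '[[[0.001,0.03,-0.001,0,0,0],[0.002,0.06,-0.003,0,0,0],[0.003,0.09,-0.005,0,0,0]]]'
python3 -m inch '[[[0.001,0.03,-0.002,0,0,0],[0.002,0.06,-0.005,0,0,0],[0.003,0.09,-0.007,0,0,0],[0.003,0.09,-0.007,0,0,0]]]'
python3 - <<'E'
from h import *
import cv2
s=arm.get_state();print(s['force'],s['moment'],s['width'])
cv2.imwrite("pics/side4.png",cv2.resize(arm.grab_frame("side")[190:310,290:430],None,fx=5,fy=5,interpolation=cv2.INTER_CUBIC))
cv2.imwrite("pics/top4.png",cv2.resize(arm.grab_frame("top")[170:270,260:400],None,fx=5,fy=5,interpolation=cv2.INTER_CUBIC))
E
```

```text
t: 11.9
eef_pos: [0.6052, -0.054, 0.3761]
ee_rot: [3.141, -0.0, -1.6]
force: [-1.1, -2.5, -5.2]
width: 0.0192
t: 12.4
eef_pos: [0.6058, -0.0355, 0.3744]
ee_rot: [3.141, 0.001, -1.599]
force: [-2.1, 1.0, -6.7]
width: 0.0195
[-2.06983728  1.00984687 -6.68269959] [0.2273607  0.82516682 0.07718405] 0.019517188090545715
```

View pics/side4.png

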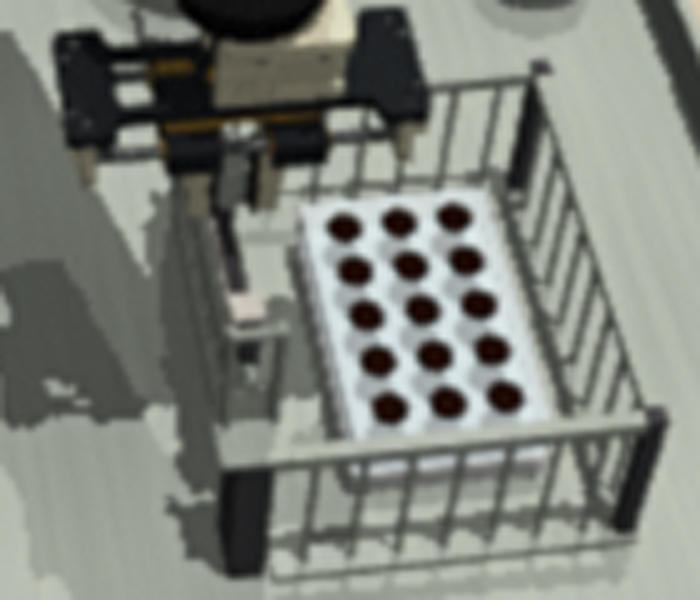

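View pics/top4.png

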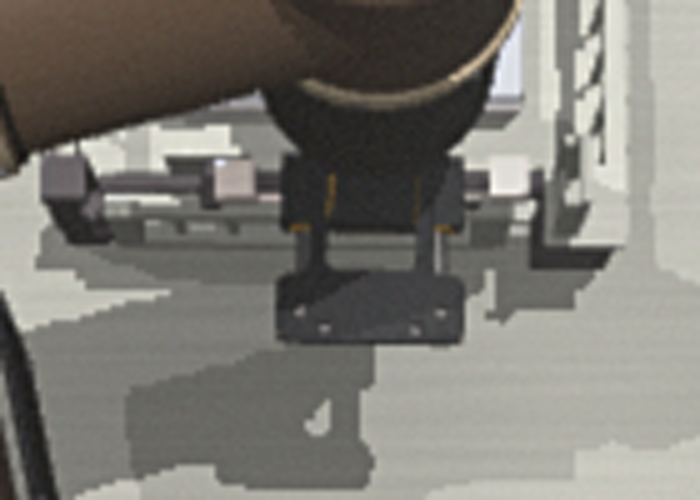

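```bash
python3 -m inch '[[[-0.032,0.001,0,0,0,-0.016],[-0.065,0.005,0,0,0,-0.032],[-0.097,0.01,0,0,0,-0.048],[-0.128,0.017,0,0,0,-0.064]]]'
python3 - <<'E'
from h import *
import cv2
s=arm.get_state();print(s['force'],s['moment'],s['width'])
cv2.imwrite("pics/side5.png",cv2.resize(arm.grab_frame("side")[190:310,290:430],None,fx=5,fy=5,interpolation=cv2.INTER_CUBIC))
E
```

```text
t: 13.0
eef_pos: [0.5806, -0.033, 0.375]
ee_rot: [-3.141, 0.0, -1.802]
force: [-0.3, -1.2, -7.3]
width: 0.0196
[-0.27616417 -1.19019916 -7.30855593] [-0.72048362  0.11525228  0.3749954 ] 0.01960061801007579
```

View pics/side5.png

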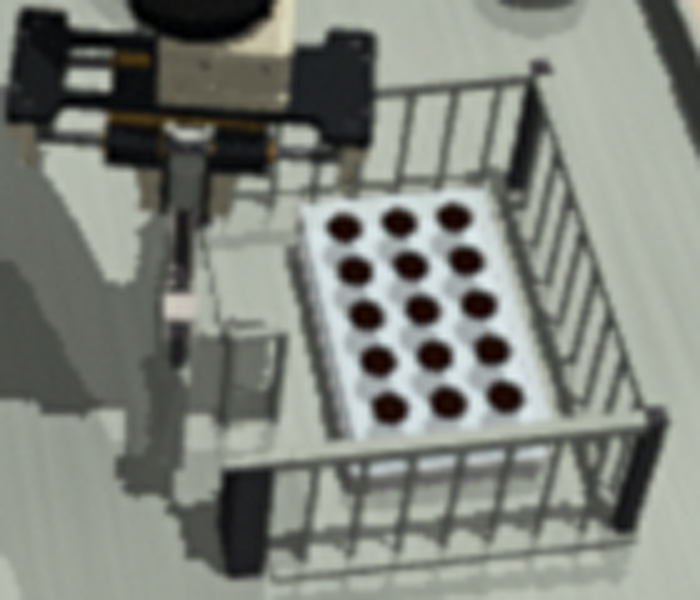

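```bash
python3 -m inch '[[[-0.032,0.009,0,0,0,-0.016],[-0.063,0.018,0,0,0,-0.032],[-0.093,0.03,0,0,0,-0.048],[-0.123,0.043,0,0,0,-0.064],[-0.152,0.058,0,0,0,-0.08],[-0.18,0.073,0,0,0,-0.095],[-0.187,0.076,0,0,0,-0.099],[-0.187,0.076,0,0,0,-0.099]]]'
python3 - <<'E'
from h import *
import cv2
s=arm.get_state();print(s['force'],s['moment'],s['width'])
for n in('side','top'):
    a=arm.grab_frame(n);cv2.imwrite(f"pics/{n}6f.png",a)
    cv2.imwrite(f"pics/{n}6.png",cv2.resize(a[170:310,250:430],None,fx=4,fy=4,interpolation=cv2.INTER_CUBIC))
E
```

```text
t: 14.05
eef_pos: [0.5434, -0.0179, 0.3752]
ee_rot: [-3.141, 0.0, -2.111]
force: [1.4, -2.8, -6.1]
width: 0.0192
[ 1.44073022 -2.75227322 -6.06282587] [-1.13720428 -0.23923378  0.2639572 ] 0.019198971893785697
```

View pics/side6.png

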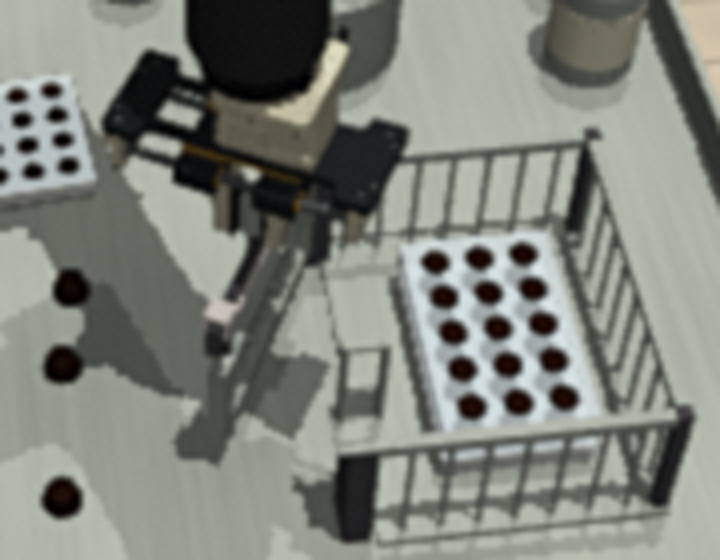

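View pics/top6.png

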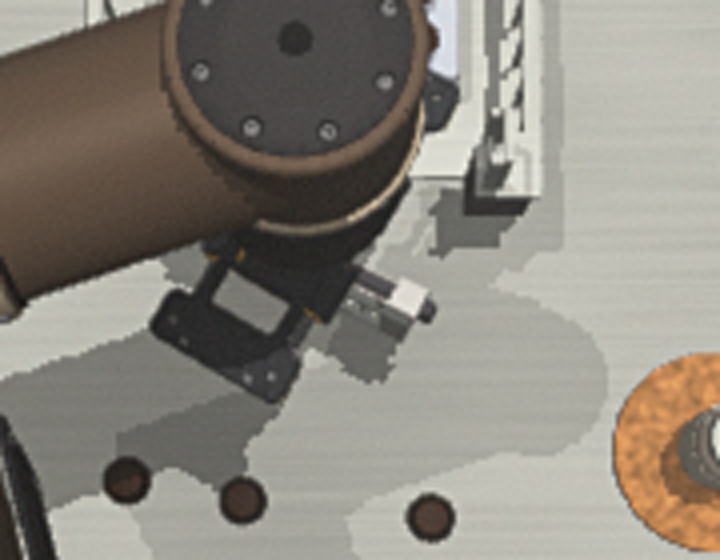

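View pics/side6f.png

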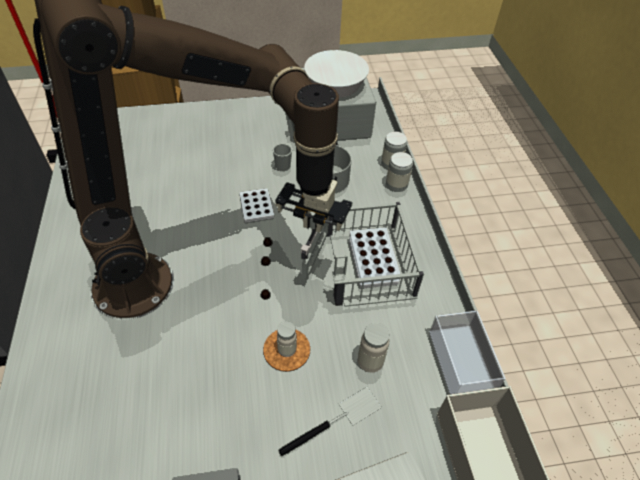

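```bash
python3 -m inch '[[[0,0,0,0,0,0],[0,0,0,0,0,0],[0,0,0,0,0,0],[0,0,0,0,0,0],[0,0,0,0,0,0],[0,0,0,0,0,0],[0,0,0,0,0,0],[0,0,0,0,0,0]]]'
python3 - <<'E'
from h import *
import cv2
x0,y0,k=310,215,9
a=cv2.imread('pics/top6f.png')[y0:y0+60,x0:x0+70]
a=cv2.resize(a,None,fx=k,fy=k,interpolation=cv2.INTER_CUBIC)
def dot(p,c):
    u,v=proj('top',p);cv2.circle(a,(int((u-x0+.5)*k),int((v-y0+.5)*k)),3,c,-1)
H=np.array([.610,.0945])
for th,c in((.45,(255,0,0)),(.51,(0,255,0)),(.57,(0,0,255))):
    d=np.array([-.03*np.cos(th)-np.sin(th),.03*np.sin(th)-np.cos(th)]);n=np.array([-d[1],d[0]])
    for s in(-.007,.007): dot([*(H+.205*d+n*s),.12],c)
    dot([*(H+.13*d),.12],c)
cv2.imwrite('pics/top7.png',a)
for n in('side','top'):
    arm.grab_frame(n)
    for r in arm.regions_of('jar_center',n)[:1]:
        ys,xs=np.nonzero(r['region']);print(n,r['score'],r['box'])
u=proj('top',(.436,-.281,.118));print(u, proj('top',(.435,-.28,.008)))
E
```

```text
t: 15.15
eef_pos: [0.543, -0.0177, 0.3749]
ee_rot: [-3.142, -0.0, -2.112]
force: [1.8, -3.0, -5.4]
width: 0.0191
side 0.88 [275.9, 322.3, 295.5, 356.8]
top 0.9 [419.3, 268.3, 448.2, 292.0]
(np.float64(437.2945571281739), np.float64(279.2660058045927)) (np.float64(428.3667198035607), np.float64(282.5940099398022))
```

View pics/top7.png

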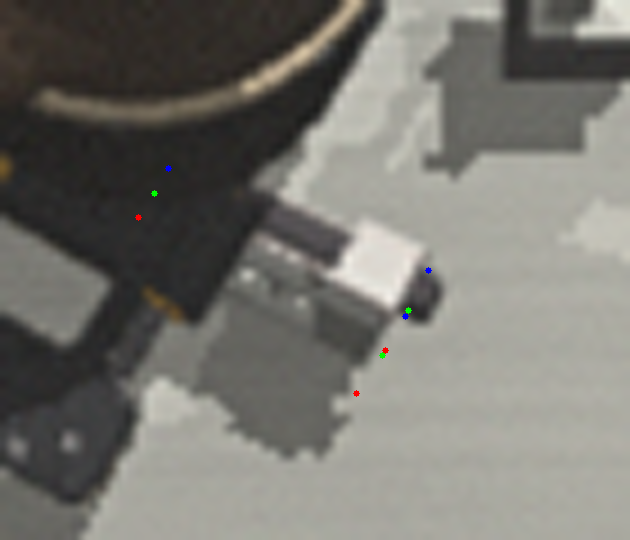

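```bash
python3 -c "
from station import arm
print(arm.job_done())"
```

```text
the job is handed in; nothing more can be done
None
```

I handed the job in at about 15 s. The small jar is on the trivet, and the gate is held open with the gripper still on the knob.

- **Jar:** I moved it from in front of the gate to the cork trivet. It stands upright and wholly on it, about 1–2 mm off centre by the arm's pose and the cameras.
- **Bolt:** I gripped the knob at 40 N (measured opening 19 mm), raised it about 18 mm and pulled the bolt back about 37 mm. The forces stayed under about 8 N, so the hook did not catch.
- **Gate:** I swung it about 0.51 rad. The gate's end in the top picture matches the predicted position for that angle, which puts the free edge roughly 10 cm out. Over one second of holding, the arm moved less than 1 mm.
- **Bystanders:** I saw nothing else on the bench move, but I judged this from the pictures and did not measure each item. The arm hid part of the top view.

The two cameras disagreed on the trivet's position by about 7 mm. I placed the jar between the two estimates. I worked out the hinge position from the knob and the barrel's pivot rather than measuring it directly. The low forces during the swing and the gate-edge check both fit that position.

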